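# Tip worn bearing balls through the scrap bin's spring flap

### The arm

A 6-joint arm with a two-finger parallel gripper is mounted at the origin on the work surface. World frame = base frame: x ahead of the robot, y to its left, z up, the work surface at z = 0. Lengths are in mm, angles in degrees, forces in N, time in s.
With the tool pointing down it reaches from about 425 to 1125 mm from the base axis. Payload 14.9 kg.
Tool frame: the origin (TCP) lies on the centre line of the jaws, within the pads' length; the fingertips stand 14 mm ahead of it and the grasp point (between the pads) lies 5 mm behind it (robot.nose_length is the distance from the TCP to the fingertips, in mm); y points along the fingers, x is the direction in which the jaws open and shut, and the axes are right-handed (so a half turn about y gives the same grasp; the last joint's range is limited). The gripper opens to 91 mm and grips with 3 to 60 N. Pads are 32 mm wide; open, the fingers measure 118 mm over their backs; the gripper's body (76 mm by 178 mm) begins 60 mm behind the grasp point.
Start: joints at [68.623, 21.709, 99.362, -0, 58.929, -1.908], TCP at [233.317, 659.986, 193.932] pointing down, gripper open.
Joint ranges: [-158.91, 158.91], [-42.39, 125.64], [0.06, 152.35], [-60.88, 240.88], [17.5, 164.5], [-176.32, 176.32]. Speed limits (degrees/s): [108.29, 108.29, 136.94, 180, 180, 180].

### API

Orientations are given as [roll, pitch, yaw] about the fixed x, y, z axes, in that order (R = Rz(yaw) Ry(pitch) Rx(roll)).
In Python, from workcell import robot gives the robot as it stands.
- The arm moves only by the shell command python3 -m jog 'ROWS'. ROWS is JSON, a list that holds one entry, the list of rows, each a list of 7 numbers: the turn, a rotation vector about the tool's x, y, z in rad, then the shift along the tool's x, y, z in mm, then the finger opening in mm, from 0 to 91.2. In form: [[[ax, ay, az, x, y, z, jaw], ...]]. A call has 1 to 8 rows; each row is the pose to reach, as a shift and turn from the pose commanded when the call began, along the tool's axes at that moment; what a row does not reach only later rows make up. A row lasts 1/12 s, in which the tool goes at most 41.7 mm and 7.16 degrees, less where a joint would pass 70% of its speed; a pose out of reach is approached as far as the arm can. A call with a gripper value outside its range is refused whole. The fingers move at their own pace and stop on an object; the grip force is fixed at half the most. Time passes only in rows, so rows that repeat a pose let the fingers close. It gives the time, the measured TCP pose, the force and the opening at its end, in the units of the state.
- robot.state(): the state, without advancing time (a new reading comes with each control period).
- robot.grab_frame(name): name is "side" or "top"; returns the picture (400x640x3 uint8, red, green, blue); there is no depth.
- robot.camera_params(name): a dict with "mtx" (3x3 intrinsics, pixels), "D" ([k1, k2, p1, p2, k3] as OpenCV has them; the pictures are not rectified), "origin" and "orientation" of the camera in the world. Camera axes: x right, y down, z forward; pixel columns grow to the right and rows downward; lengths in mm; the calibration is good to about 2 mm. A picture is of the moment at which its call begins. camera_params takes no time and is no camera call.
- robot.finish_job(): hands the job in, once; it reports no verdict.
The state is a dict: "time_s": time; "qpos": joint angles; "dq": joint speeds; "tau": joint torques, N m; "tcp_pos": TCP position; "eef_rot": TCP orientation; "force": force on the tool from outside, world axes, zero at the start; "moment": the same for the moment, N m; "grip_width": opening from 0.0 (shut) to 1.0 (fully open).
Only numpy, scipy, OpenCV 4.12 (cv2) and the standard library are available. Lean on these libraries where they do the work, as an engineer would, in place of code of your own. Each camera call takes 0.05 s, during which the arm holds its last target. There are 200 camera calls.

### The job

Pick up the orange scoop by its black grip and press the yellow spring flap of the red scrap bin open with the scoop's front lip, so that the two steel balls roll out through it into the bin (it pours best over the hinged side, the one without a rim). Keep the gripper itself off the flap. Then let the flap spring shut, and set the empty scoop down level on the bench and let go.

Things in the scene. Friction and masses are not known exactly. Their poses are not given: they have to be found in the camera images.
- scoop_grip (a point): Centre of the orange scoop's black grip: an upright fin 12 mm thick (y), 78 long (x -48 to +30), 35 tall, open at both sides; pinch it across y. x points level to the pouring lip, z up. It is 62.5 mm above the bench when the scoop stands. Scoop: 66 mm wide, 140 g, walls 35 mm high at back and sides. A blue scoop of the same shape is a bystander.
- scoop_lip (a point): Middle of the lower edge of the orange scoop's front lip (66 mm wide), at x +80.5, z -46 mm of the grip's centre, same axes. The pan's flat floor runs from x -128 to -45 mm of this point (underside 16.5 mm lower), then a ramp rises 20 degrees to the lip. Balls roll out once the lip is tipped down more than 20 degrees; 40 to 50 empties it.
- flap: Yellow flap, 108 (x) by 106 (y) mm, level in the red bin's top, 150 mm up. Origin: middle of hinge line, upper face. Shut: x from hinge to free edge (the way to pour), z up. Opens down into the bin; a spring shuts it; about 2.3 N at x 55 mm opens it 20 degrees. Steel rim 25 mm tall on the 3 other sides (x 110, y +-55). Bin: fixed, hollow, x -15 to 180, y +-85.
- ball1_center (a point): Centre of a steel ball, 18 mm in diameter, 24 g, lying in the orange scoop's pan.
- ball2_center (a point): Centre of the other steel ball, the same, lying in the orange scoop's pan.

How it is judged (in metres and radians):
On the way:
1. the orange scoop presses the flap open by at least 7 degrees, its lip on the flap (contact force between scoop and flap above 0.2 N and angle between flap's own z axis and vertical above 0.12 rad and z of scoop_lip in the frame of flap between -0.02 and 0.02 m), for 0.1 s.
At the end, for the whole second after the job is handed in: Both steel balls lie inside the red bin, at least 50 mm below its top; the flap is shut (within 0.1 rad); the orange scoop stands level (within 0.15 rad) on the bench, its grip's centre 50 to 75 mm above it (z of each of ball1_center, ball2_center in the frame of flap below -0.05 m and x of ball1_center in the frame of flap between -0.015 and 0.18 m and x of ball2_center in the frame of flap between -0.015 and 0.18 m and y of ball1_center in the frame of flap between -0.085 and 0.085 m and y of ball2_center in the frame of flap between -0.085 and 0.085 m and angle between flap's own z axis and vertical below 0.1 rad and angle between scoop_grip's own z axis and vertical below 0.15 rad and height (world z) of scoop_grip between 0.05 and 0.075 m); the robot touches nothing.
It fails at once if the gripper or arm pushes the flap (contact force between any of the fingers, the arm and flap above 1 N).
It also fails if it takes over 61 s, if anything falls off the work surface, if the arm or the gripper's body presses on something with over 40 N, if the wrist force passes 120 N, or if a joint passes its speed limit or range.

## Working session

There is one attempt and no reset: what is moved stays moved. The work goes in short steps, Python scripts to look and compute and a shell command to move; the robot and the scene stay as the last step left them, time stands still between calls to the robot, and variables do not carry over. Pictures are saved under pics/ and viewed, about 8 in all and at most 12, crops included, and the job is handed in when it is done.

```bash
ls; mkdir -p pics; python3 - <<'E'
from workcell import robot
import cv2,json
for n in("side","top"):
    f=robot.grab_frame(n); cv2.imwrite(f"pics/{n}0.png",f[:,:,::-1])
    print(n,robot.camera_params(n))
print(robot.state())
E
```

```text
pics
side {'mtx': array([[406.35332271,   0.        , 318.52857033],
       [  0.        , 406.35332271, 198.77841096],
       [  0.        ,   0.        ,   1.        ]]), 'D': array([-0.03445398,  0.        ,  0.        ,  0.        ,  0.        ]), 'origin': array([  91.71814286, -427.19459363,  571.18250267]), 'orientation': array([-1.25399497e+02, -7.75809271e-02, -4.17324628e+01])}
top {'mtx': array([[434.70629504,   0.        , 323.6142933 ],
       [  0.        , 434.70629504, 201.24493061],
       [  0.        ,   0.        ,   1.        ]]), 'D': array([-0.0385496,  0.       ,  0.       ,  0.       ,  0.       ]), 'origin': array([456.12649877,  74.28176273, 777.47909394]), 'orientation': array([-173.08802321,   -1.03976205,  -89.5508912 ])}
{'time_s': 0.1, 'qpos': array([ 6.86226649e+01,  2.17348893e+01,  9.93925162e+01, -3.64061620e-04,
        5.89286670e+01, -1.90803805e+00]), 'dq': array([ 0.02801768, -0.0820513 , -0.09188781,  0.06990865,  0.11736403,
       -0.03864609]), 'tau': array([ 9.66554799e-04, -7.65034103e+01, -4.35293734e+01,  6.51443051e-02,
        3.97819094e-02,  2.69561099e-05]), 'tcp_pos': array([233.18138949, 659.61970312, 193.35924689]), 'eef_rot': array([-8.99984445e+01,  5.60517637e-02,  7.05308917e+01]), 'force': array([-0.88696166,  0.05466856, -0.74460767]), 'moment': array([0.04841209, 0.00067916, 0.00998321]), 'grip_width': 1.0008872657349832}
```

View pics/top0.png

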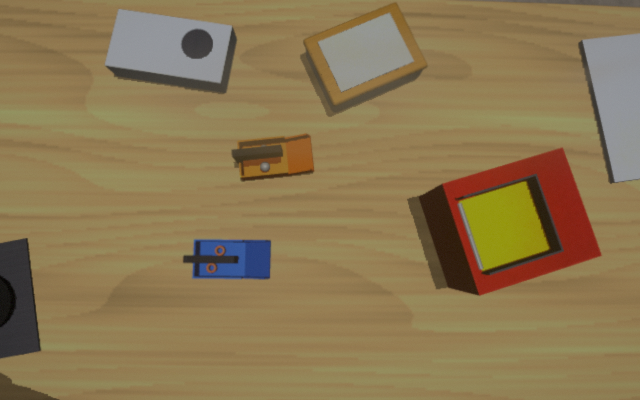

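View pics/side0.png

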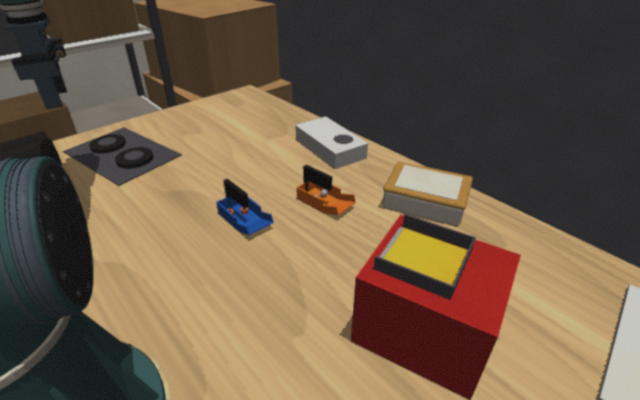

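```bash
cat > h.py <<'E'
import numpy as np,cv2
from scipy.spatial.transform import Rotation as R
from workcell import robot
def cam(n):
    p=robot.camera_params(n); return p['mtx'],p['D'],np.array(p['origin']),R.from_euler('xyz',p['orientation'],degrees=True).as_matrix()
def plane(n,px,z):
    K,D,o,C=cam(n); u=cv2.undistortPoints(np.float64(px).reshape(-1,1,2),K,D).reshape(-1,2)
    d=np.c_[u,np.ones(len(u))]@C.T; return o+d*((z-o[2])/d[:,2])[:,None]
def proj(n,P):
    K,D,o,C=cam(n); q=(np.atleast_2d(P)-o)@C
    return cv2.projectPoints(q.reshape(-1,1,3),np.zeros(3),np.zeros(3),K,D)[0].reshape(-1,2)
def hsv(n,path=None):
    f=cv2.imread(path) if path else robot.grab_frame(n)[:,:,::-1].copy()
    return f,cv2.cvtColor(f,cv2.COLOR_BGR2HSV)
def blob(m):
    c=cv2.findContours(m,cv2.RETR_EXTERNAL,cv2.CHAIN_APPROX_NONE)[0]; return max(c,key=cv2.contourArea)
E
python3 - <<'E'
from h import *
np.set_printoptions(precision=1,suppress=True)
for n in('top','side'):
    f,h=hsv(n,f'pics/{n}0.png')
    m=cv2.inRange(h,(24,180,120),(34,255,255)); c=blob(m)
    q=cv2.approxPolyDP(cv2.convexHull(c),6,True).reshape(-1,2); print(n,'flap px',q.tolist()); print(plane(n,q,150))
    r=cv2.minAreaRect(c); print(r, plane(n,[r[0]],150))
t=cv2.imread('pics/top0.png')[125:190,220:330]; s=cv2.imread('pics/side0.png')[155:225,285:365]
t=cv2.resize(t,(770,455-75),interpolation=cv2.INTER_CUBIC) if 0 else cv2.resize(t,None,fx=5,fy=5,interpolation=cv2.INTER_CUBIC)
s=cv2.resize(s,None,fx=3.5,fy=3.5,interpolation=cv2.INTER_CUBIC)
o=np.zeros((580,560,3),np.uint8); o[:t.shape[0],:t.shape[1]]=t; o[330:330+s.shape[0],:s.shape[1]]=s
cv2.imwrite('pics/z0.png',o)
E
```

```text
top flap px [[525, 182], [548, 248], [483, 270], [460, 201]]
[[ 564.1 -235.9  150. ]
 [ 466.6 -265.8  150. ]
 [ 434.5 -167.7  150. ]
 [ 534.7 -136.8  150. ]]
((504.45001220703125, 224.84999084472656), (73.36483001708984, 69.25387573242188), 71.56504821777344) [[ 500.1 -201.9  150. ]]
side flap px [[404, 229], [465, 250], [450, 282], [385, 257]]
[[ 534.  -140.6  150. ]
 [ 564.  -234.7  150. ]
 [ 490.4 -256.7  150. ]
 [ 461.  -163.   150. ]]
((425.3744201660156, 254.03102111816406), (73.18225860595703, 36.76072692871094), 21.12472152709961) [[ 511.3 -199.4  150. ]]
```

View pics/z0.png

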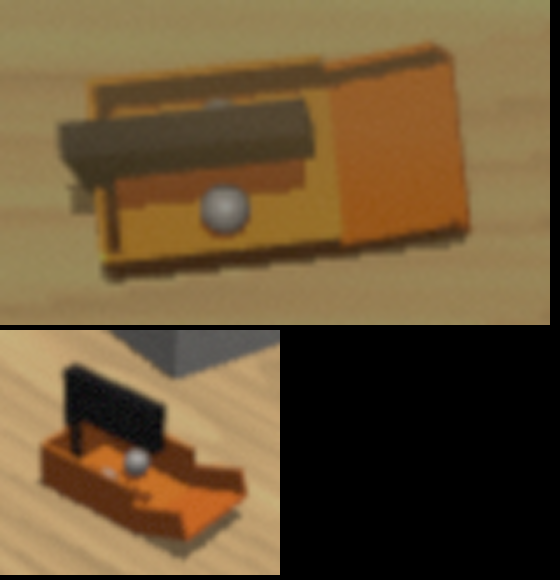

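```bash
python3 - <<'E'
from h import *
np.set_printoptions(precision=1,suppress=True)
T=lambda a:(np.float64(a)+.5)/5-.5+[220,125]
S=lambda a:(np.float64(a)-[0,330]+.5)/3.5-.5+[285,155]
fin=plane('top',T([[58,122],[305,100],[75,160],[312,138]]),80); print('fin',fin)
lip=plane('top',T([[455,60],[468,232]]),16.5); print('lip',lip,lip.mean(0))
print('wall',plane('top',T([[105,258],[340,240]]),35), 'rampend',plane('top',T([[92,80],[325,60]]),35))
sf=plane('side',S([[68,366],[163,408]]),80); print('sidefin',sf)
sl=plane('side',S([[185,540],[245,492]]),16.5);print('sidelip',sl,sl.mean(0))
for a,b in((fin[0],fin[1]),(sf[0],sf[1])): d=b-a; print(np.degrees(np.arctan2(d[1],d[0])),np.linalg.norm(d))
for l in(lip,sl): d=l[0]-l[1];d=d if d[0]>0 else -d; print('lip yaw',np.degrees(np.arctan2(d[1],d[0]))-90,np.linalg.norm(d))
E
```

```text
fin [[625.5 214.3  80. ]
 [633.7 133.6  80. ]
 [612.8 208.3  80. ]
 [621.  131.1  80. ]]
lip [[665.3  85.5  16.5]
 [602.5  80.1  16.5]] [633.9  82.8  16.5]
wall [[588.4 205.4  35. ]
 [595.6 124.3  35. ]] rampend [[651.5 212.   35. ]
 [659.6 130.7  35. ]]
sidefin [[618.7 214.   80. ]
 [630.4 132.7  80. ]]
sidelip [[602.8  81.   16.5]
 [669.2  92.2  16.5]] [636.   86.6  16.5]
-84.15529013913674 81.13375052012259
-81.81307762174058 82.10944786460765
lip yaw -85.12272359853388 62.99613058755555
lip yaw -80.43225195076688 67.37599343087126
```

```bash
cat >> h.py <<'E'
np.set_printoptions(precision=3,suppress=True)
def tool(scoopyaw,lean): # lean = nose-down turn of tool about its x (deg); tool x = scoop y
    return R.from_euler('z',scoopyaw+90,degrees=True)*R.from_euler('x',-90+lean,degrees=True)
def go(p,Rt):
    s=robot.state(); R0=R.from_euler('xyz',s['eef_rot'],degrees=True)
    rv=(R0.inv()*Rt).as_rotvec(); d=R0.inv().apply(np.array(p)-s['tcp_pos'])
    print('t',s['time_s'],'tcp',s['tcp_pos'],'rot',s['eef_rot'],'F',s['force'],'g',s['grip_width'],'q',s['qpos'])
    print('turn',rv,'shift',d)
E
python3 - <<'E'
from h import *
Rt=tool(-84,-20); y=Rt.apply([0,1,0]); p=np.array([625,163.5,64.5])+5*y-110*y
print(p); go(p,Rt)
E
```

```text
[621.246 199.215 163.168]
t 0.1 tcp [233.181 659.62  193.359] rot [-89.998   0.056  70.531] F [-0.887  0.055 -0.745] g 1.0008872657349832 q [68.623 21.735 99.393 -0.    58.929 -1.908]
turn [-0.311  1.114  0.196] shift [-304.708   30.476 -519.329]
```

```bash
python3 -m jog '[[[-0.03,0.11,0.02,-30,3,-52,91],[-0.06,0.22,0.04,-60,6,-104,91],[-0.09,0.33,0.06,-90,9,-155,91],[-0.12,0.44,0.08,-120,12,-207,91],[-0.15,0.55,0.1,-150,15,-255,91],[-0.15,0.55,0.1,-150,15,-255,91],[-0.15,0.55,0.1,-150,15,-255,91],[-0.15,0.55,0.1,-150,15,-255,91]]]'
python3 - <<'E'
from h import *
Rt=tool(-84,-20); y=Rt.apply([0,1,0]); p=np.array([625,163.5,64.5])-105*y
go(p,Rt)
E
```

```text
time_s: 0.77
tcp_pos: [426.2, 429.2, 178.2]
eef_rot: [-99.8, 3.2, 38.5]
force: [-0.3, -0.7, 0.2]
grip_width: 0.996
t 0.7667 tcp [426.213 429.174 178.231] rot [-99.778   3.208  38.499] F [-0.272 -0.659  0.162] g 0.9955445804119936 q [ 47.35   16.782 108.558 -10.625  59.776  14.347]
turn [-0.158  0.563  0.093] shift [  10.317   65.479 -294.537]
```

```bash
python3 -m jog '[[[-0.158,0.563,0.093,10,65,-294,91],[-0.158,0.563,0.093,10,65,-294,91],[-0.158,0.563,0.093,10,65,-294,91],[-0.158,0.563,0.093,10,65,-294,91],[-0.158,0.563,0.093,10,65,-294,91],[-0.158,0.563,0.093,10,65,-294,91],[-0.158,0.563,0.093,10,65,-294,91],[-0.158,0.563,0.093,10,65,-294,91]]]'
python3 -m jog '[[[0,0,0,0,0,0,91],[0,0,0,0,0,0,91],[0,0,0,0,0,0,91]]]'
python3 - <<'E'
from h import *
Rt=tool(-84,-20); y=Rt.apply([0,1,0]); p=np.array([625,163.5,64.5])-105*y
go(p,Rt)
f=robot.grab_frame('side')[:,:,::-1]; t=robot.grab_frame('top')[:,:,::-1]
o=np.hstack([cv2.resize(f[60:260,200:400],None,fx=2,fy=2,interpolation=2),cv2.resize(t[50:250,180:380],None,fx=2,fy=2,interpolation=2)])
cv2.imwrite('pics/a.png',o)
E
```

```text
time_s: 1.43
tcp_pos: [621.3, 200.6, 163.4]
eef_rot: [-110.0, -0.1, 6.0]
force: [0.6, -0.4, 0.2]
grip_width: 1.002
time_s: 1.68
tcp_pos: [618.1, 205.4, 163.8]
eef_rot: [-109.9, -0.0, 6.2]
force: [0.2, 0.4, 0.4]
grip_width: 0.997
t 1.6833 tcp [618.084 205.38  163.806] rot [-109.911   -0.037    6.188] F [0.151 0.398 0.351] g 0.9966769848277451 q [ 24.558  23.004 103.161 -21.474  62.053  29.9  ]
turn [-0.002  0.003  0.002] shift [ 2.479  2.805 -5.865]
```

View pics/a.png

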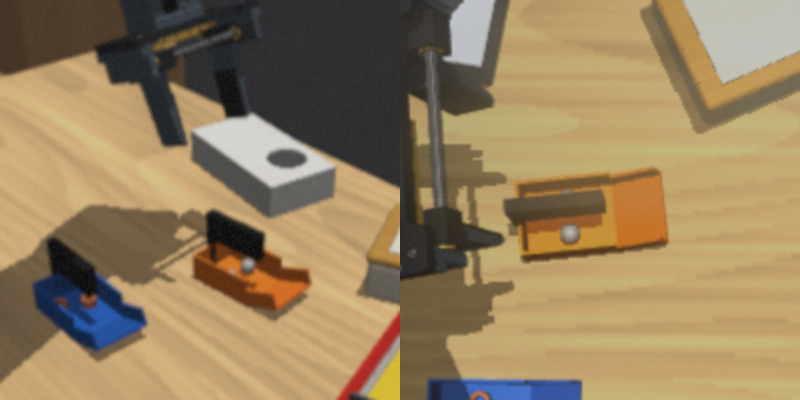

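```bash
python3 -m jog '[[[0,0,0,2.5,15,-6,91],[0,0,0,2.5,35,-6,91],[0,0,0,2.5,55,-6,91],[0,0,0,2.5,75,-6,91],[0,0,0,2.5,90,-6,91],[0,0,0,2.5,102,-6,91],[0,0,0,2.5,112,-6,91],[0,0,0,2.5,112,-6,91]]]'
python3 -m jog '[[[0,0,0,0,0,0,91],[0,0,0,0,0,0,91]]]'
python3 - <<'E'
from h import *
Rt=tool(-84,-20); y=Rt.apply([0,1,0]); p=np.array([625,163.5,64.5])+5*y
go(p,Rt)
f=robot.grab_frame('side')[:,:,::-1]; t=robot.grab_frame('top')[:,:,::-1]
o=np.hstack([cv2.resize(f[100:260,220:380],None,fx=2.5,fy=2.5,interpolation=2),cv2.resize(t[70:230,200:360],None,fx=2.5,fy=2.5,interpolation=2)])
cv2.imwrite('pics/b.png',o)
E
```

```text
time_s: 2.45
tcp_pos: [625.3, 160.4, 58.8]
eef_rot: [-109.9, 0.1, 6.1]
force: [-0.5, -0.2, -0.1]
grip_width: 0.996
time_s: 2.62
tcp_pos: [626.7, 161.6, 61.4]
eef_rot: [-109.9, -0.1, 6.2]
force: [-0.2, -1.2, -0.1]
grip_width: 0.996
t 2.6167 tcp [626.681 161.617  61.449] rot [-109.898   -0.123    6.157] F [-0.221 -1.191 -0.098] g 0.9963162424019489 q [ 20.841  30.084 105.705 -24.725  52.035  31.392]
turn [-0.002  0.002  0.003] shift [-1.478  1.429  0.881]
```

View pics/b.png

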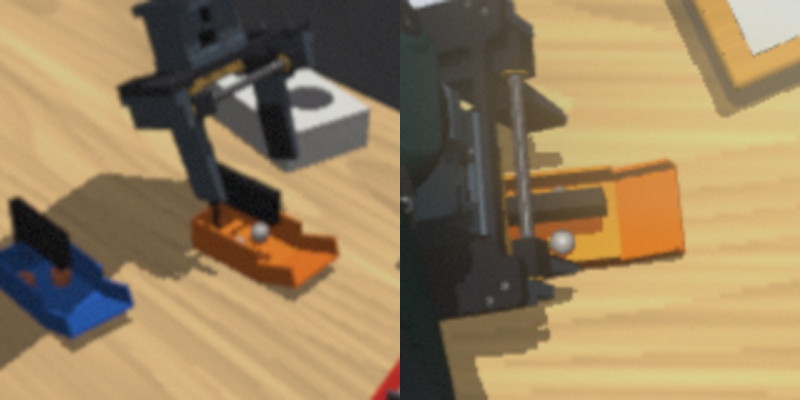

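```bash
python3 -m jog '[[[0,0,0,0,0,0,60],[0,0,0,0,0,0,40],[0,0,0,0,0,0,25],[0,0,0,0,0,0,18],[0,0,0,0,0,0,14],[0,0,0,0,0,0,8],[0,0,0,0,0,0,0],[0,0,0,0,0,0,0]]]'
python3 -m jog '[[[0,0,0,0,0,0,0],[0,0,0,0,0,0,0],[0,0,0,0,0,0,0],[0,0,0,0,0,0,0],[0,0,0,0,0,0,0],[0,0,0,0,0,0,0],[0,0,0,0,0,0,0],[0,0,0,0,0,0,0]]]'
```

```text
time_s: 3.38
tcp_pos: [626.1, 161.2, 60.7]
eef_rot: [-109.9, -0.1, 6.1]
force: [-0.3, 1.3, 0.3]
grip_width: 0.444
time_s: 4.05
tcp_pos: [626.1, 161.3, 60.6]
eef_rot: [-109.9, -0.1, 6.2]
force: [-0.7, -0.4, -1.0]
grip_width: 0.121
```

```bash
python3 -m jog '[[[0,0,0,0,-3,-1,0],[0,0,0,0,-10,-4,0],[0,0,0,0,-20,-7,0],[0,0,0,0,-32,-12,0],[0,0,0,0,-45,-16,0],[0,0,0,0,-57,-21,0],[0,0,0,0,-67,-24,0],[0,0,0,0,-75,-27,0]]]'
python3 -m jog '[[[0,0,0,0,-10,-4,0],[0,0,0,0,-20,-7,0],[0,0,0,0,-32,-12,0],[0,0,0,0,-45,-16,0],[0,0,0,0,-57,-21,0],[0,0,0,0,-67,-24,0],[0,0,0,0,-75,-27,0],[0,0,0,0,-75,-27,0]]]'
python3 - <<'E'
from h import *
go([0,0,0],tool(-84,-20))
f=robot.grab_frame('side')[:,:,::-1]; t=robot.grab_frame('top')[:,:,::-1]
cv2.imwrite('pics/cs.png',f);cv2.imwrite('pics/ct.png',t)
o=np.hstack([cv2.resize(f[50:210,240:400],None,fx=2.5,fy=2.5,interpolation=2),cv2.resize(t[70:230,200:360],None,fx=2.5,fy=2.5,interpolation=2)])
cv2.imwrite('pics/c.png',o)
E
```

```text
time_s: 4.72
tcp_pos: [626.5, 161.6, 142.4]
eef_rot: [-109.9, -0.1, 6.2]
force: [-0.5, 0.0, -1.7]
grip_width: 0.125
time_s: 5.38
tcp_pos: [626.8, 161.9, 222.3]
eef_rot: [-109.9, -0.2, 6.2]
force: [0.8, 0.2, -2.4]
grip_width: 0.124
t 5.3833 tcp [626.76  161.871 222.336] rot [-109.881   -0.204    6.153] F [ 0.756  0.199 -2.428] g 0.12403455639619913 q [ 20.861  18.166 102.954 -21.25   65.488  24.766]
turn [-0.002  0.001  0.004] shift [-641.285  238.83   -13.34 ]
```

View pics/c.png

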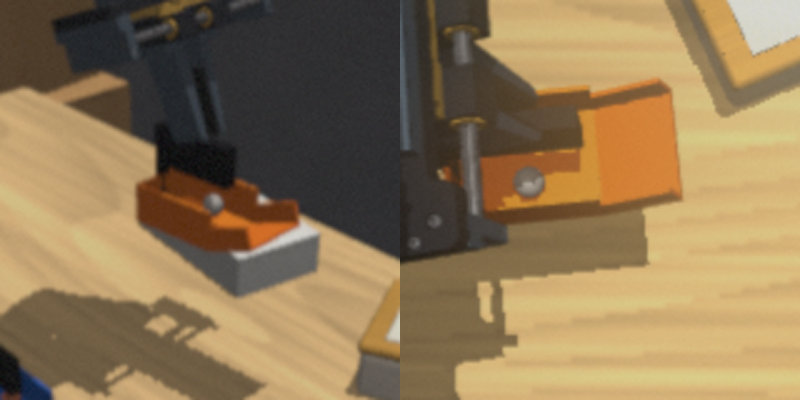

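```bash
python3 - <<'E'
from h import *
tl=plane('top',[[306.8,104.5],[313.0,149.6]],178); sl=plane('side',[[338.6,149],[359,136.5]],178)
for l in(tl,sl):
    d=l[np.argmax(l[:,0])]-l[np.argmin(l[:,0])]; print(l,l.mean(0),np.degrees(np.arctan2(d[1],d[0]))-90,np.linalg.norm(d))
m=(tl.mean(0)+sl.mean(0))/2
s=robot.state(); R0=R.from_euler('xyz',s['eef_rot'],degrees=True); print('lip in tool',R0.inv().apply(m-s['tcp_pos']))
g=np.array([625,163.5,62.5])+s['tcp_pos']-[626.1,161.3,60.6]; Rs=R.from_euler('z',-84,degrees=True)
print('lip pred',g+Rs.apply([80.5,0,-46]), R0.inv().apply(g+Rs.apply([80.5,0,-46])-s['tcp_pos']))
E
```

```text
[[667.982  89.107 178.   ]
 [602.085  79.513 178.   ]] [635.034  84.31  178.   ] -81.7163131023822 66.59139359291427
[[606.257  87.944 178.   ]
 [677.624  99.152 178.   ]] [641.94   93.548 178.   ] -81.07529549502854 72.2407355644473
lip in tool [  4.706  64.683 -54.797]
lip pred [633.197  83.686 176.053] [ -1.118  68.09  -58.506]
```

```bash
cat >> h.py <<'E'
LT=np.array([0,67,-58]); FO=np.array([484.6,-152.2,150]); FR=R.from_euler('z',-72.7,degrees=True)
def lipto(fx,dz,th,fy=0):
    Rt=tool(-72.7,-20+th); go(FO+FR.apply([fx,fy,dz])-Rt.apply(LT),Rt)
def lipnow():
    s=robot.state(); R0=R.from_euler('xyz',s['eef_rot'],degrees=True)
    print('lip in flap',FR.inv().apply(s['tcp_pos']+R0.apply(LT)-FO),'F',s['force'],'M',s['moment'],'g',s['grip_width'])
E
python3 -c "
from h import *
lipnow(); lipto(40,75,0)"
```

```text
lip in flap [-181.64   213.28    26.907] F [ 0.583  0.406 -1.39 ] M [ 0.262  0.092 -0.074] g 0.11817130168024347
t 5.4833 tcp [625.883 161.545 220.153] rot [-109.908   -0.071    6.146] F [ 0.583  0.406 -1.39 ] g 0.11817130168024347 q [ 20.858  18.28  103.059 -21.255  65.41   24.799]
turn [-0.001 -0.183 -0.065] shift [-181.238   43.254 -260.973]
```

```bash
python3 -m jog '[[[0,-0.005,-0.002,-4,0,-5,0],[0,-0.015,-0.005,-12,0,-18,0],[0,-0.03,-0.01,-26,3,-38,0],[0,-0.042,-0.015,-40,6,-58,0],[0,-0.055,-0.02,-54,8,-78,0],[0,-0.07,-0.025,-68,11,-98,0],[0,-0.083,-0.03,-82,14,-118,0],[0,-0.097,-0.035,-96,17,-138,0]]]'
python3 -c "
from h import *
lipnow(); lipto(40,75,0)"
```

```text
time_s: 6.15
tcp_pos: [543.2, 14.7, 250.8]
eef_rot: [-109.9, 0.0, 12.1]
force: [0.9, -0.7, -1.9]
grip_width: 0.118
lip in flap [-64.909  98.59   57.622] F [ 0.856 -0.706 -1.949] M [ 0.241  0.097 -0.001] g 0.11810655449665279
t 6.15 tcp [543.177  14.735 250.829] rot [-109.937    0.008   12.129] F [ 0.856 -0.706 -1.949] g 0.11810655449665279 q [  9.494   3.808 117.063 -23.092  60.285   9.132]
turn [-0.001 -0.085 -0.031] shift [ -95.719   22.506 -112.718]
```

```bash
python3 -m jog '[[[0,-0.012,-0.004,-14,1,-18,0],[0,-0.025,-0.009,-28,4,-35,0],[0,-0.037,-0.013,-42,8,-52,0],[0,-0.05,-0.018,-56,12,-68,0],[0,-0.062,-0.022,-70,15,-83,0],[0,-0.074,-0.026,-82,18,-96,0],[0,-0.082,-0.03,-91,21,-106,0],[0,-0.085,-0.031,-95,22,-112,0]]]'
python3 -m jog '[[[0,0,0,0,0,0,0],[0,0,0,0,0,0,0],[0,0,0,0,0,0,0]]]'
python3 - <<'E'
from h import *
lipnow(); lipto(60,10,17)
f=robot.grab_frame('side')[:,:,::-1]; t=robot.grab_frame('top')[:,:,::-1]
cv2.imwrite('pics/ds.png',f);cv2.imwrite('pics/dt.png',t)
o=np.hstack([cv2.resize(f[120:320,330:530],None,fx=2,fy=2,interpolation=2),cv2.resize(t[120:320,410:610],None,fx=2,fy=2,interpolation=2)])
cv2.imwrite('pics/d.png',o)
E
```

```text
time_s: 6.82
tcp_pos: [473.5, -115.1, 268.0]
eef_rot: [-109.9, -0.0, 17.2]
force: [-0.3, 0.4, -1.7]
grip_width: 0.124
time_s: 7.07
tcp_pos: [475.7, -113.4, 268.3]
eef_rot: [-109.9, -0.1, 17.2]
force: [1.0, 0.4, -1.7]
grip_width: 0.127
lip in flap [37.628  3.009 75.088] F [ 0.982  0.382 -1.708] M [ 0.248  0.148 -0.019] g 0.1266949562152115
t 7.0667 tcp [ 475.694 -113.363  268.321] rot [-109.918   -0.058   17.24 ] F [ 0.982  0.382 -1.708] g 0.1266949562152115 q [ -5.49   -6.712 125.299 -22.382  55.512 -10.889]
turn [ 0.295 -0.001  0.001] shift [ -3.051  54.836 -20.872]
```

View pics/d.png

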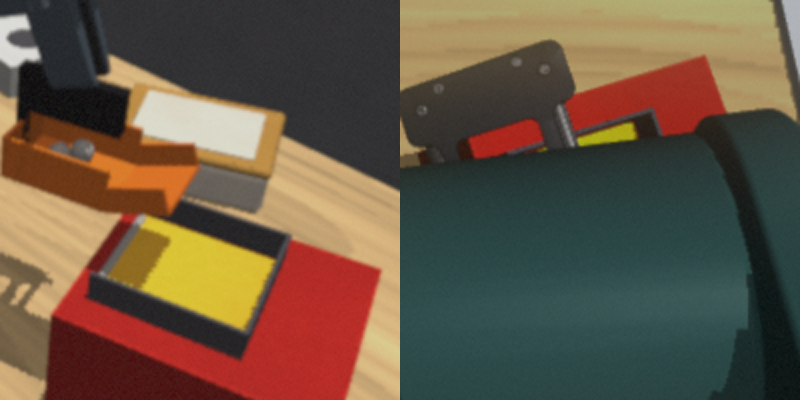

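```bash
python3 - <<'E'
from h import *
l=plane('side',[[414,227],[429.5,204]],225); print(FR.inv().apply(l-FO),FR.inv().apply(l.mean(0)-FO))
P=FO+FR.apply([[38,-33,75],[38,33,75],[0,0,0]]); print(proj('side',P))
E
```

```text
[[ 38.945 -28.864  75.   ]
 [ 39.922  32.865  75.   ]] [39.433  2.001 75.   ]
[[412.247 228.455]
 [428.249 203.55 ]
 [389.713 246.25 ]]
```

```bash
python3 -m jog '[[[0.03,0,0,-0.3,5,-2,0],[0.07,0,0,-0.6,12,-5,0],[0.11,0,0,-1,20,-8,0],[0.15,0,0,-1.5,28,-11,0],[0.19,0,0,-2,36,-14,0],[0.23,0,0,-2.5,44,-17,0],[0.27,0,0,-3,51,-19,0],[0.295,0,0,-3,55,-21,0]]]'
python3 -m jog '[[[0,0,0,0,0,0,0],[0,0,0,0,0,0,0],[0,0,0,0,0,0,0]]]'
python3 - <<'E'
from h import *
lipnow(); lipto(62,-26,50)
for th,dz in((22,2),(29,-6),(36,-14),(43,-20),(50,-26)): print(th,dz); lipto(62,dz,th)
f=robot.grab_frame('side')[:,:,::-1]; cv2.imwrite('pics/e.png',cv2.resize(f[120:320,330:530],None,fx=2,fy=2,interpolation=2))
E
```

```text
time_s: 7.83
tcp_pos: [484.4, -151.3, 223.1]
eef_rot: [-92.9, -0.0, 17.3]
force: [-0.4, -0.1, -2.3]
grip_width: 0.119
time_s: 8.08
tcp_pos: [484.3, -150.9, 223.9]
eef_rot: [-93.1, -0.0, 17.3]
force: [0.1, -0.3, -2.1]
grip_width: 0.118
lip in flap [60.148  0.095 10.115] F [ 0.123 -0.327 -2.051] M [-0.038  0.005  0.019] g 0.11848494579416322
t 8.0833 tcp [ 484.263 -150.884  223.913] rot [-93.069  -0.05   17.272] F [ 0.123 -0.327 -2.051] g 0.11848494579416322 q [-18.538   0.906 121.263  -2.966  56.03  -34.19 ]
turn [ 0.577 -0.     0.001] shift [ -0.058  15.367 -45.87 ]
22 2
t 8.0833 tcp [ 484.263 -150.884  223.913] rot [-93.069  -0.05   17.272] F [ 0.123 -0.327 -2.051] g 0.11848494579416322 q [-18.538   0.906 121.263  -2.966  56.03  -34.19 ]
turn [ 0.088 -0.001  0.001] shift [-0.068  3.339 -7.562]
29 -6
t 8.0833 tcp [ 484.263 -150.884  223.913] rot [-93.069  -0.05   17.272] F [ 0.123 -0.327 -2.051] g 0.11848494579416322 q [-18.538   0.906 121.263  -2.966  56.03  -34.19 ]
turn [ 0.211 -0.     0.001] shift [ -0.065   5.544 -16.278]
36 -14
t 8.0833 tcp [ 484.263 -150.884  223.913] rot [-93.069  -0.05   17.272] F [ 0.123 -0.327 -2.051] g 0.11848494579416322 q [-18.538   0.906 121.263  -2.966  56.03  -34.19 ]
turn [ 0.333 -0.     0.001] shift [ -0.063   8.907 -25.631]
43 -20
t 8.0833 tcp [ 484.263 -150.884  223.913] rot [-93.069  -0.05   17.272] F [ 0.123 -0.327 -2.051] g 0.11848494579416322 q [-18.538   0.906 121.263  -2.966  56.03  -34.19 ]
turn [ 0.455 -0.     0.001] shift [ -0.06   11.498 -35.582]
50 -26
t 8.0833 tcp [ 484.263 -150.884  223.913] rot [-93.069  -0.05   17.272] F [ 0.123 -0.327 -2.051] g 0.11848494579416322 q [-18.538   0.906 121.263  -2.966  56.03  -34.19 ]
turn [ 0.577 -0.     0.001] shift [ -0.058  15.367 -45.87 ]
```

View pics/e.png

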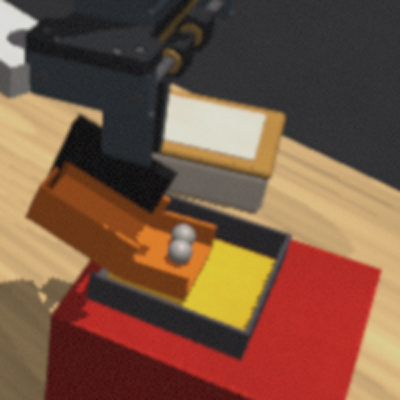

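```bash
python3 -m jog '[[[0.088,0,0,0,3.3,-7.5,0],[0.15,0,0,0,5,-12,0],[0.211,0,0,0,5.5,-16.5,0],[0.333,0,0,0,9,-25.5,0],[0.455,0,0,0,11.5,-35.5,0],[0.577,0,0,0,15.5,-46,0],[0.577,0,0,0,15.5,-46,0],[0.577,0,0,0,15.5,-46,0]]]'
python3 -m jog '[[[0,0,0,0,0,0,0],[0,0,0,0,0,0,0],[0,0,0,0,0,0,0],[0,0,0,0,0,0,0],[0,0,0,0,0,0,0],[0,0,0,0,0,0,0],[0,0,0,0,0,0,0],[0,0,0,0,0,0,0]]]'
python3 - <<'E'
from h import *
lipnow(); lipto(62,-26,50)
f=robot.grab_frame('side')[:,:,::-1]; cv2.imwrite('pics/f.png',cv2.resize(f[120:320,330:530],None,fx=2.5,fy=2.5,interpolation=2))
E
```

```text
time_s: 8.8
tcp_pos: [498.2, -196.7, 209.8]
eef_rot: [-60.0, 0.0, 17.2]
force: [0.4, -0.1, 0.2]
grip_width: 0.125
time_s: 9.47
tcp_pos: [498.1, -195.9, 210.9]
eef_rot: [-60.0, -0.1, 17.2]
force: [1.3, -1.3, -0.1]
grip_width: 0.122
lip in flap [ 62.381  -0.028 -26.105] F [ 1.271 -1.279 -0.05 ] M [-0.641 -0.291 -0.06 ] g 0.12244070303827632
t 9.4667 tcp [ 498.074 -195.86   210.927] rot [-59.973  -0.07   17.244] F [ 1.271 -1.279 -0.05 ] g 0.12244070303827632 q [-33.806  17.519 107.74   18.711  79.481 -58.576]
turn [-0.    -0.     0.002] shift [0.118 0.127 0.413]
```

View pics/f.png

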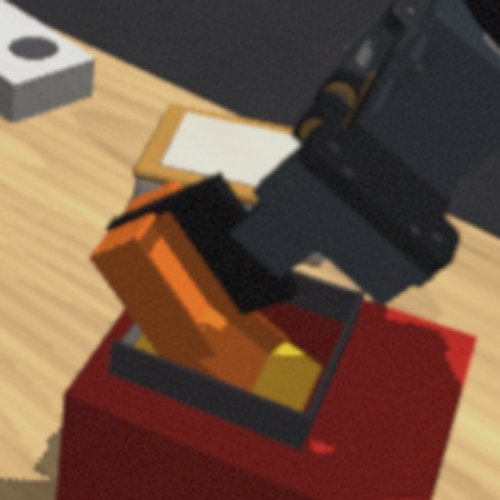

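```bash
python3 -c "
from h import *
lipto(60,75,50)"
python3 -m jog '[[[0,0,0,0,0,0,0],[0,0,0,0,0,0,0],[0,0,0,0,0,0,0],[0,0,0,0,0,0,0]]]'
```

```text
t 9.5167 tcp [ 498.066 -195.892  210.865] rot [-59.969  -0.064  17.242] F [ 0.289 -0.908 -0.551] g 0.1211582434520868 q [-33.808  17.527 107.737  18.708  79.482 -58.574]
turn [-0.001 -0.     0.001] shift [  0.246 -86.353  52.747]
time_s: 9.85
tcp_pos: [498.1, -196.0, 210.8]
eef_rot: [-60.0, -0.1, 17.2]
force: [1.3, -0.4, -0.3]
grip_width: 0.126
```

```bash
python3 -m jog '[[[0,0,0,0,-6,4,0],[0,0,0,0,-15,9,0],[0,0,0,0,-27,16,0],[0,0,0,0,-40,24,0],[0,0,0,0,-53,32,0],[0,0,0,0,-66,40,0],[0,0,0,0,-78,47,0],[0,0,0,0,-86,53,0]]]'
python3 -m jog '[[[0,0,0,0,0,0,0],[0,0,0,0,0,0,0],[0,0,0,0,0,0,0]]]'
python3 - <<'E'
from h import *
lipnow(); lipto(-40,80,0)
f=robot.grab_frame('side')[:,:,::-1]; cv2.imwrite('pics/g.png',cv2.resize(f[120:320,330:530],None,fx=2.5,fy=2.5,interpolation=2))
E
```

```text
time_s: 10.52
tcp_pos: [497.5, -193.5, 314.1]
eef_rot: [-60.0, -0.1, 17.2]
force: [-1.1, 1.2, -1.6]
grip_width: 0.119
time_s: 10.77
tcp_pos: [496.8, -193.1, 311.1]
eef_rot: [-59.9, -0.0, 17.2]
force: [-1.4, -0.2, -1.4]
grip_width: 0.122
lip in flap [59.275 -0.473 74.103] F [-1.356 -0.162 -1.417] M [-0.53  -0.109 -0.017] g 0.12175957316482117
t 10.7667 tcp [ 496.813 -193.077  311.148] rot [-59.925  -0.026  17.241] F [-1.356 -0.162 -1.417] g 0.12175957316482117 q [-33.659  11.061 104.469  18.447  88.724 -55.317]
turn [-0.874 -0.001  0.001] shift [  0.314 113.126 119.47 ]
```

View pics/g.png

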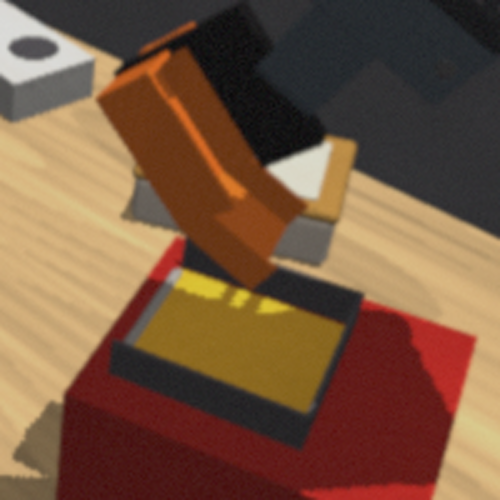

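```bash
python3 -m jog '[[[-0.09,0,0,0,12,12,0],[-0.2,0,0,0,26,27,0],[-0.32,0,0,0,42,43,0],[-0.44,0,0,0,57,60,0],[-0.56,0,0,0,73,77,0],[-0.68,0,0,0,88,93,0],[-0.79,0,0,0,102,108,0],[-0.874,0,0,0,113,119,0]]]'
python3 -m jog '[[[0,0,0,0,0,0,0],[0,0,0,0,0,0,0],[0,0,0,0,0,0,0]]]'
python3 -c "
from h import *
lipnow()
go([580,128,170],tool(-80,-20))"
```

```text
time_s: 11.48
tcp_pos: [448.9, -39.4, 273.3]
eef_rot: [-110.3, -0.2, 17.3]
force: [-0.3, 0.2, -0.7]
grip_width: 0.122
time_s: 11.73
tcp_pos: [449.9, -40.7, 273.3]
eef_rot: [-110.0, -0.0, 17.3]
force: [0.1, -0.1, -1.6]
grip_width: 0.118
lip in flap [-39.359  -0.029  80.106] F [ 0.077 -0.065 -1.613] M [ 0.18   0.103 -0.003] g 0.11832692033852843
t 11.7333 tcp [449.858 -40.739 273.275] rot [-109.965   -0.013   17.289] F [ 0.077 -0.065 -1.613] g 0.11832692033852843 q [  4.084  -9.705 127.29  -22.641  59.699  -2.132]
turn [-0.001  0.119  0.044] shift [174.387  55.298 150.355]
```

```bash
python3 -m jog '[[[0,0.01,0.003,12,0,12,0],[0,0.025,0.01,34,4,32,0],[0,0.045,0.016,60,12,55,0],[0,0.065,0.023,88,22,78,0],[0,0.08,0.03,116,33,102,0],[0,0.1,0.037,142,43,124,0],[0,0.113,0.042,162,51,141,0],[0,0.119,0.044,174,55,150,0]]]'
python3 -m jog '[[[0,0,0,0,0,0,0],[0,0,0,0,0,0,0],[0,0,0,0,0,0,0]]]'
python3 - <<'E'
from h import *
go([580,128,61.5],tool(-80,-20))
f=robot.grab_frame('side')[:,:,::-1]; t=robot.grab_frame('top')[:,:,::-1]
o=np.hstack([cv2.resize(f[80:280,230:430],None,fx=2,fy=2,interpolation=2),cv2.resize(t[70:270,200:400],None,fx=2,fy=2,interpolation=2)])
cv2.imwrite('pics/k.png',o)
E
```

```text
time_s: 12.4
tcp_pos: [581.7, 127.4, 168.3]
eef_rot: [-110.0, 0.1, 9.8]
force: [0.4, -1.0, -2.0]
grip_width: 0.124
time_s: 12.65
tcp_pos: [580.1, 125.8, 170.7]
eef_rot: [-110.0, 0.0, 9.9]
force: [-0.3, 0.3, -2.2]
grip_width: 0.121
t 12.65 tcp [580.058 125.842 170.74 ] rot [-110.015    0.004    9.872] F [-0.251  0.346 -2.209] g 0.12146716255108428 q [ 19.418  16.35  111.669 -23.527  57.728  23.234]
turn [ 0.    -0.002 -0.001] shift [  0.321 101.911  39.397]
```

View pics/k.png

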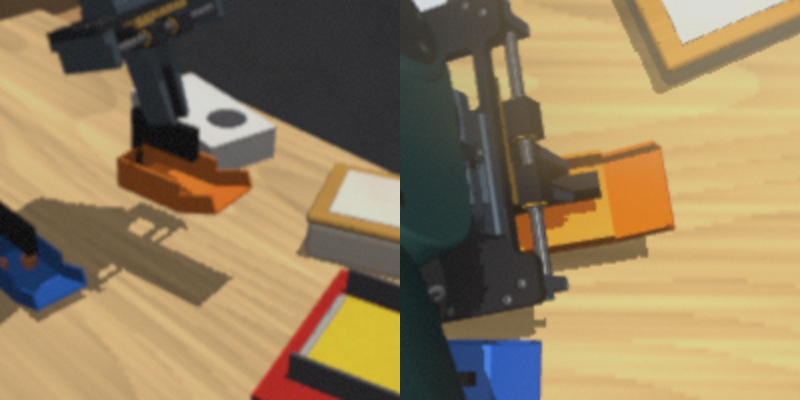

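```bash
python3 -m jog '[[[0,0,0,0,8,3,0],[0,0,0,0,22,8,0],[0,0,0,0,38,14,0],[0,0,0,0,54,20,0],[0,0,0,0,70,26,0],[0,0,0,0,84,32,0],[0,0,0,0,94,36,0],[0,0,0,0,99,38,0]]]'
python3 -m jog '[[[0,0,0,0,0.5,0.2,0],[0,0,0,0,1,0.4,0],[0,0,0,0,1.5,0.6,0],[0,0,0,0,2,0.8,0]]]'
python3 -c "
from h import *
go([580,128,60.6],tool(-80,-20))"
```

```text
time_s: 13.42
tcp_pos: [578.7, 128.8, 62.6]
eef_rot: [-110.0, 0.1, 10.0]
force: [-0.9, 0.1, -1.9]
grip_width: 0.123
time_s: 13.75
tcp_pos: [580.2, 129.4, 63.2]
eef_rot: [-110.0, -0.1, 10.0]
force: [0.8, -0.4, -1.9]
grip_width: 0.12
t 13.75 tcp [580.229 129.368  63.232] rot [-110.022   -0.104    9.971] F [ 0.845 -0.4   -1.91 ] g 0.1201410069752604 q [ 19.741  25.579 113.022 -26.969  48.127  29.146]
turn [ 0.    -0.001  0.002] shift [-0.467  2.92  -0.328]
```

```bash
python3 -m jog '[[[0,0,0,0,0.5,0.2,0],[0,0,0,0,1,0.4,0],[0,0,0,0,1.5,0.6,0],[0,0,0,0,2,0.8,0],[0,0,0,0,2,0.8,0]]]'
python3 -c "
from h import *
go([580,128,60.6],tool(-80,-20))"
```

```text
time_s: 14.17
tcp_pos: [579.7, 129.3, 60.5]
eef_rot: [-110.0, -0.0, 10.0]
force: [-2.2, -0.6, 2.8]
grip_width: 0.125
t 14.1667 tcp [579.719 129.28   60.532] rot [-110.041   -0.032    9.968] F [-2.187 -0.559  2.795] g 0.12526208739135566 q [ 19.752  25.822 113.047 -27.053  47.961  29.281]
turn [ 0.001 -0.001  0.   ] shift [ 0.055  0.384 -1.254]
```

```bash
python3 -m jog '[[[0,0,0,0,0,0,14],[0,0,0,0,0,0,18],[0,0,0,0,0,0,24],[0,0,0,0,0,0,32],[0,0,0,0,0,0,42],[0,0,0,0,0,0,55],[0,0,0,0,0,0,60],[0,0,0,0,0,0,60]]]'
python3 -m jog '[[[0,0,0,0,0,0,60],[0,0,0,0,0,0,60],[0,0,0,0,0,0,60],[0,0,0,0,0,0,60],[0,0,0,0,0,0,60],[0,0,0,0,0,0,60]]]'
python3 -c "
from h import *
go([580,128,60.6],tool(-80,-20))"
```

```text
time_s: 14.83
tcp_pos: [579.7, 129.2, 60.3]
eef_rot: [-110.0, -0.0, 10.0]
force: [0.2, -0.1, -0.3]
grip_width: 0.598
time_s: 15.33
tcp_pos: [579.7, 129.2, 60.4]
eef_rot: [-110.0, -0.0, 10.0]
force: [0.9, 0.3, -0.3]
grip_width: 0.656
t 15.3333 tcp [579.705 129.238  60.365] rot [-110.035   -0.033    9.971] F [ 0.851  0.308 -0.309] g 0.6561309337663627 q [ 19.746  25.834 113.052 -27.056  47.94   29.281]
turn [ 0.001 -0.001  0.   ] shift [ 0.076  0.214 -1.273]
```

```bash
python3 -m jog '[[[0,0,0,0,-6,0,60],[0,0,0,0,-18,0,60],[0,0,0,0,-35,0,60],[0,0,0,0,-55,0,60],[0,0,0,0,-80,0,60],[0,0,0,0,-105,0,60],[0,0,0,0,-125,0,60],[0,0,0,0,-135,0,60]]]'
python3 -m jog '[[[0,0,0,0,-15,10,60],[0,0,0,0,-35,30,60],[0,0,0,0,-50,50,60],[0,0,0,0,-60,65,60],[0,0,0,0,-60,65,60],[0,0,0,0,-60,65,60]]]'
python3 - <<'E'
from h import *
print(robot.state()['tcp_pos'])
f=robot.grab_frame('side')[:,:,::-1]; t=robot.grab_frame('top')[:,:,::-1]
o=np.hstack([f[80:330,230:530],t[70:320,200:600]]); cv2.imwrite('pics/l.png',o)
E
```

```text
time_s: 16.0
tcp_pos: [572.5, 176.3, 190.8]
eef_rot: [-110.0, -0.2, 10.0]
force: [0.0, -0.5, 0.6]
grip_width: 0.657
time_s: 16.5
tcp_pos: [557.2, 255.7, 221.4]
eef_rot: [-110.0, -0.0, 10.0]
force: [-1.1, -0.1, 0.5]
grip_width: 0.655
[557.238 255.727 221.427]
```

View pics/l.png

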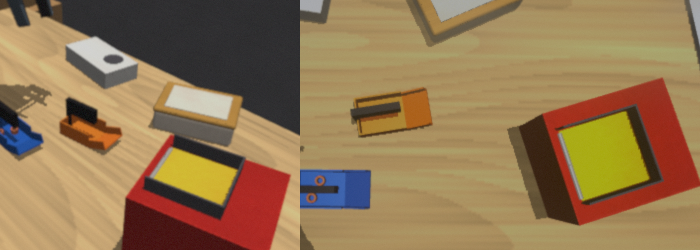

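The last picture shows the orange scoop standing level and empty, around (395,112) in the right half. The flap is shut, no balls lie on the bench or on the flap, and the gripper is clear.

```bash
python3 -c "
from workcell import robot
print(robot.finish_job())"
```

```text
the job is handed in; nothing more can be done
None
```

The job is done and handed in at about 16.6 s of the 61 s allowed; `finish_job()` gives no verdict, so the result below rests on my own checks.

I gripped the orange scoop by its fin and carried it level over the hinged side. I then pressed the flap with the lip while tipping the scoop to 50 degrees. By the arm's pose the lip reached 62 mm from the hinge and 26 mm down, so the flap opened about 23 degrees. After about 1 s I lifted away, levelled the scoop, set it on the bench and let go.

**Last pictures:** the scoop stands level and empty, the flap is shut, and the gripper is clear. No balls can be seen in the scoop, on the flap or on the bench.

**Not confirmed directly:**
- **Balls in the bin:** the cameras cannot see inside, so I infer this from the balls being nowhere else.
- **Pressing force and opening angle:** the force comes from a noisy wrist reading (the vertical force rose by about 2 N while pressing). The angle is worked out from the arm's pose.
- **Lip position:** after the lift, the side and top views disagreed by up to 12 mm on where the lip was, from rough pixel picking. I used the gripper geometry instead, and a side-view check above the flap agreed with it to about 2 mm.

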